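Rock the long lid on the surface plate and reject it

TASK

Check the long wooden lid for warp on the dark surface plate: press its raised end down until it rocks over onto that end and hold it there for about a second. Then pick the lid up, set it down flat in the empty plywood tray without dropping it, and let go. Leave the square lid where it lies.

Things in the scene. Friction and masses are not known exactly. Their poses are not given: they have to be found in the camera images.
- long_lid: Loose bent lid of pale wood, 150 (x) x 80 (y) x 10 mm thick, 0.1 kg, any yaw. Origin: middle of the bend line, underside; z up. Part x -85 to 0 mm lies flat; part x 0 to +64 slopes up 8 degrees, its end 9 mm off the plate. 0.5 N at x = 45 rocks that part down flat; let go, it rocks back. Upright round knob, 26 mm diameter, axis at x = -30, y = 0 (nearer the flat end), z 10 to 48 mm.
- surface_plate: Fixed dark granite surface plate, 300 mm (x) by 360 mm (y) by 50 mm high; the long lid, the square lid and a cork sanding block lie on it. Origin: centre of its underside, on the table; its top is at z = 50 mm.
- tray: Fixed empty open tray of plywood for rejects, outside 160 mm (x) by 230 mm (y) by 26 mm high, walls and floor 5 mm thick. Origin: centre of its underside, on the table; z up. The long lid fits in lengthwise, along the tray's y, either way round.
- square_lid: Loose flat lid of the same pale wood, 76 mm square and 10 mm thick, with the same knob in its middle, lying flat on the surface plate. Origin: centre of its underside; z up. Not to be moved.
There are look-alikes about, which are no part of the job. Leave any green or orange look-alike of the long_lid alone.

How it is judged:
On the way:
1. the long lid, lying on the surface plate, is pressed from above its sloping part until it has rocked over (tilted by more than 4 degrees), for 0.3 s (angle between long_lid's own z axis and vertical between 0.07 and 0.24 rad and x of the grasp point in the frame of long_lid above 0 m and z of long_lid in the frame of surface_plate between 0.045 and 0.055 m and contact force between long_lid and surface_plate above 0.2 N), for 0.3 s.
At the end, for the whole second after the job is handed in: The long lid lies knob up and at rest on the tray's floor: its bend's middle within 50 mm (tray x) and 60 mm (tray y) of the tray's centre and 6 mm of the floor, tilted under 0.2 rad (either part may rest flat). The square lid is within 30 mm of where it started (x of long_lid in the frame of tray between -0.05 and 0.05 m and y of long_lid in the frame of tray between -0.06 and 0.06 m and z of long_lid in the frame of tray below 0.011 m and angle between long_lid's own z axis and vertical below 0.2 rad and linear speed of long_lid below 0.02 m/s and distance of square_lid from where it was at the start of the episode below 0.03 m); the robot touches nothing.
It fails at once if the square lid is moved by more than 30 mm (distance of square_lid from where it was at the start of the episode above 0.03 m).
It fails at once if the long lid is dropped: it moves faster than 0.7 m/s with no finger on it (a fall of 25 mm) (linear speed of long_lid above 0.7 m/s and contact force between the fingers and long_lid below 0.05 N).
It also fails if it takes over 43 s, if anything falls off the work surface, if the arm or the gripper's body presses on something with over 40 N, if the wrist force passes 120 N, or if a joint passes its speed limit or range.

ROBOT

A 6-joint arm with a two-finger parallel gripper is mounted at the origin on the work surface. World frame = base frame: x ahead of the robot, y to its left, z up, the work surface at z = 0. Lengths are in m, angles in rad, forces in N, time in s.
With the tool pointing down it reaches from about 0.425 to 0.95 m from the base axis. Payload 14.7 kg.
Tool frame: the origin (TCP) lies at the centre of the arm's flange, where the gripper is bolted on; the fingertips stand 173 mm ahead of it and the grasp point (between the pads) lies ctrl.pinch_z ahead of it (ctrl.pinch_z is the distance from the TCP to the grasp point, in m); z points along the fingers, y is the direction in which the jaws open and shut (so a half turn about z gives the same grasp; the last joint's range is limited). The gripper opens to 85 mm and grips with 20 to 120 N. Pads are 22 mm wide; open, the fingers measure 114 mm over their backs; the gripper's body (76 mm by 85 mm) begins 54 mm behind the grasp point. The pads swing forward as they close: fully open they stand 13 mm farther back than shut.
Start: joints at [-1.215, 0.48, 1.596, -0, 1.065, -0.047], TCP at [0.255, -0.598, 0.405] pointing down, gripper open.
Joint ranges: [-2.75, 2.75], [-0.82, 2.05], [0.23, 2.67], [-1.56, 4.7], [0.09, 2.69], [-2.92, 2.92]. Speed limits (rad/s): [1.89, 1.89, 2.39, 3.01, 3.01, 3.01].

INTERFACE

Orientations are given as a unit quaternion [x, y, z, w].
In Python, from station import ctrl, eyes gives the robot as it stands.
- The arm moves only by the tool jog_arm, never from a script. Its argument "series" is one flat list of numbers, 5 for each row, row after row: the opening, from -1 (shut) to 1 (fully open), so that 0 is half open, then the shift along the tool's x, y, z in units of 0.3 m (1.0 is 0.3 m), then the turn about the tool's z in units of pi/2 rad (1.0 is pi/2 rad). A call has 1 to 20 rows; each row shifts and turns the commanded pose from where the row before left it, along the tool's axes as they then stand; what a row does not reach is not made up. A row lasts 1/10 s, in which the tool goes at most 50 mm and 8.59 degrees, less where a joint would pass 70% of its speed; a pose out of reach is approached as far as the arm can. A call with a number of a shift or a turn outside -1 to 1 is refused whole. A call with a gripper value outside its range is refused whole. The fingers move at their own pace and stop on an object; "grip_force" is the grip in N (left out, the last holds). Time passes only in rows, so rows that do not move let the fingers close. It gives the time, the measured TCP pose, the force and the opening at its end, in the units of the state.
- ctrl.sense(): the state, without advancing time (a new reading comes with each control period).
- eyes.capture(name): name is "side" or "top" or "wrist"; returns (picture, depth): 420x560x3 uint8, red, green, blue; 420x560 float32, m along the optical axis (not along the pixel's ray), 0 where there is no reading.
- eyes.camera_info(name): a dict with "intrinsics" (3x3 intrinsics, pixels), "pose" (4x4, takes a point from camera to world coordinates). Camera axes: x right, y down, z forward; pixel columns grow to the right and rows downward; lengths in m; the calibration is good to about 2 mm. The wrist camera is an equidistant fisheye: a pixel r from the principal point sees the ray r / f radians off the axis. A picture is of the moment at which its call begins: read the wrist's pose just before it. camera_info takes no time and is no camera call; for the wrist camera it gives the pose at the moment of the call.
- ctrl.finish_job(): hands the job in, once; it reports no verdict.
The state is a dict: "clock": time; "qpos": joint angles; "joint_velocities": joint speeds; "tau": joint torques, N m; "position": TCP position; "orientation": TCP orientation; "contact_force": force on the tool from outside, world axes, zero at the start; "moment": the same for the moment, N m; "opening": finger opening in m.
Only numpy, scipy, OpenCV 4.12 (cv2) and the standard library are available. Lean on these libraries where they do the work, as an engineer would, in place of code of your own. Each camera call takes 0.05 s, during which the arm holds its last target. There are 200 camera calls.

## Working session

There is one attempt and no reset: what is moved stays moved. The work goes in short steps, Python scripts to look and compute and a tool call to move; the robot and the scene stay as the last step left them, time stands still between calls to the robot, and variables do not carry over. Pictures are saved under pics/ and viewed, about 8 in all and at most 12, crops included, and the job is handed in when it is done.

Besides the shell and the picture viewer there is one more tool, called after "Call:" as name(argument=value, ...) on one line, values as JSON. jog_arm: Moves the arm, as the interface text tells. Its arguments: {"type":"object","properties":{"series":{"type":"array","items":{"type":"number"}},"grip_force":{"type":"number"}},"required":["series"]}

```bash
ls; mkdir -p pics; cat > h.py <<'E'
import numpy as np, cv2
from station import ctrl, eyes
from scipy.spatial.transform import Rotation as R
def cap(n,f):
    i=eyes.camera_info(n); p,d=eyes.capture(n); cv2.imwrite('pics/'+f+'.png',p[:,:,::-1]); np.savez(f,p=p,d=d,K=i['intrinsics'],T=i['pose']); return p,d
def cloud(f):
    z=np.load(f+'.npz'); K=z['K'];d=z['d'];v,u=np.mgrid[:d.shape[0],:d.shape[1]]
    c=np.stack([(u-K[0,2])/K[0,0]*d,(v-K[1,2])/K[1,1]*d,d],-1)
    w=c@z['T'][:3,:3].T+z['T'][:3,3]; w[d==0]=np.nan
    return z['p'],w
E
python3 - <<'E'
from h import *
s=ctrl.sense(); print(s, ctrl.pinch_z)
cap('top','top0')
print(eyes.camera_info('top'))
E
```

```text
pics
{'clock': 0.0, 'qpos': array([-1.21459083e+00,  4.80834262e-01,  1.59689294e+00,  3.70160882e-06,
        1.06507571e+00, -4.66156214e-02]), 'joint_velocities': array([-1.92736307e-03,  7.62723941e-04, -4.15405121e-06, -1.74255088e-03,
       -1.38054471e-04, -1.27077064e-03]), 'tau': array([ 6.81949547e-03, -9.50624371e+01, -4.30195642e+01,  6.76227446e-04,
        1.20343358e-02,  6.13815951e-05]), 'position': array([ 0.25474813, -0.59777432,  0.40406358]), 'orientation': array([ 9.79785368e-01,  2.00050660e-01, -9.16979504e-05, -5.98142563e-04]), 'contact_force': array([-0.48568416,  0.62962072,  0.61158029]), 'moment': array([ 0.01959156, -0.00395355,  0.0231269 ]), 'opening': 0.08547560813559109} 0.1547
{'intrinsics': array([[531.39089476,   0.        , 270.5482015 ],
       [  0.        , 531.39089476, 216.51604883],
       [  0.        ,   0.        ,   1.        ]]), 'pose': array([[ 0.02553626, -0.98062692,  0.19421313,  0.16872658],
       [-0.99941723, -0.02944542, -0.01726762,  0.09529292],
       [ 0.02265178, -0.193659  , -0.98080737,  1.33799302],
       [ 0.        ,  0.        ,  0.        ,  1.        ]])}
```

View pics/top0.png

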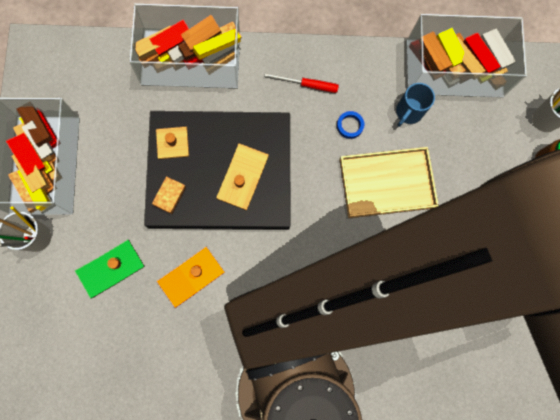

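The top view shows the long lid at about (242,176) with its knob at (239,181), the square lid at (172,142) and the cork block at (168,195). The tray is at (390,182), and the green and orange look-alikes lie off the plate.

```bash
python3 - <<'E'
from h import *
p,w=cloud('top0')
def reg(u0,u1,v0,v1): return p[v0:v1,u0:u1].reshape(-1,3).astype(int),w[v0:v1,u0:u1].reshape(-1,3)
c,q=reg(210,275,135,215)
m=(c[:,0]>120)&(c[:,0]-c[:,2]>40)
a=q[m]; a=a[np.isfinite(a[:,2])]
dk=q[(c.sum(1)<120)]; print('plate z',np.nanmedian(dk[:,2]))
knob=a[a[:,2]>.085]; print('knob',len(knob),knob.mean(0),knob.min(0),knob.max(0))
lid=a[(a[:,2]<.082)&(a[:,2]>.053)]
r=cv2.minAreaRect(lid[:,:2].astype(np.float32)*1000); print('lid',r,cv2.boxPoints(r))
b=cv2.boxPoints(r)/1000
ctr=np.array(r[0])/1000; 
e=[b[1]-b[0],b[2]-b[1]]; ax=max(e,key=np.linalg.norm); ax=ax/np.linalg.norm(ax)
if (knob.mean(0)[:2]-ctr)@ax>0: ax=-ax
t=(lid[:,:2]-ctr)@ax
for lo in np.arange(-.08,.08,.016):
    k=(t>=lo)&(t<lo+.016); print(round(lo,3),np.median(lid[k,2]).round(4),k.sum())
print('ax',ax,np.degrees(np.arctan2(ax[1],ax[0])),'knob t',(knob.mean(0)[:2]-ctr)@ax)
c,q=reg(335,445,140,222)
m=(c[:,0]>100)&(c[:,0]-c[:,2]>30)
a=q[m&np.isfinite(q[:,2])]; rim=a[a[:,2]>.017]; rim=rim[rim[:,2]<.04]
r=cv2.minAreaRect(rim[:,:2].astype(np.float32)*1000);print('tray',r,cv2.boxPoints(r)); print(np.percentile(a[:,2],[5,50,95]),len(rim))
c,q=reg(150,195,122,162); k=q[q[:,2]>.085]; print('sq knob',k.mean(0))
E
```

```text
plate z nan
knob 94 [0.50257221 0.15199103 0.09712201] [0.49113703 0.13965882 0.08519403] [0.51542748 0.16408671 0.10402824]
lid ((523.9990234375, 145.75222778320312), (84.00028991699219, 155.2180938720703), 70.8090591430664) [[436.89664 131.59753]
 [583.4891   80.57466]
 [611.10144 159.90692]
 [464.50897 210.9298 ]]
-0.08 0.0603 177
-0.064 0.0603 203
-0.048 0.0601 211
-0.032 0.0602 148
-0.016 0.0599 148
0.0 0.0604 203
0.016 0.0627 209
0.032 0.0648 206
0.048 0.0667 206
0.064 0.0683 109
ax [ 0.94442844 -0.32871717] -19.19093 knob t -0.022286892894560546
tray ((531.2637939453125, -229.31396484375), (161.2462615966797, 232.39857482910156), 8.199298858642578) [[ 434.89282 -125.80068]
 [ 468.03674 -355.82367]
 [ 627.63477 -332.82724]
 [ 594.49084 -102.80426]]
[0.0006712  0.00589323 0.02613671] 735
sq knob [0.6029933  0.32416304 0.09658833]
  return np.nanmean(a, axis, out=out, keepdims=keepdims)
```

Call:
jog_arm(series=[-1, 0.107, -0.1, 0, 0, -1, 0.107, -0.1, 0, 0, -1, 0.107, -0.1, 0, 0, -1, 0.107, -0.1, 0, 0, -1, 0.107, -0.1, 0, 0, -1, 0.107, -0.1, 0, 0, -1, 0.107, -0.1, 0, 0, -1, 0.107, -0.1, 0, 0, -1, 0.107, -0.1, 0, 0, -1, 0.107, -0.1, 0, 0, -1, 0.107, -0.1, 0, 0, -1, 0.107, -0.1, 0, 0, -1, 0.107, -0.1, 0, 0, -1, 0.107, -0.1, 0, 0, -1, 0.107, -0.1, 0, 0, -1, 0.107, -0.1, 0, 0, -1, 0.107, -0.1, 0, 0, -1, 0.107, -0.1, 0, 0], grip_force=40)

```text
clock: 1.85
position: [0.575, 0.1272, 0.4044]
orientation: [0.98, 0.2, -0.0, 0.0]
contact_force: [0.6, -0.8, 0.6]
opening: 0.0001
```

Call:
jog_arm(series=[-1, 0, 0, 0, -0.09, -1, 0, 0, 0, -0.09, -1, 0, 0, 0, -0.09, -1, 0, 0, 0, -0.09, -1, 0, 0, 0, -0.09, -1, 0, 0, 0, -0.09, -1, 0, 0, 0, -0.09, -1, 0, 0, 0, -0.09, -1, 0, 0, 0, -0.09, -1, 0, 0, 0, -0.09, -1, 0, 0, 0, -0.09, -1, 0, 0, 0, -0.09, -1, 0, 0, 0, -0.09, -1, 0, 0, 0, -0.09, -1, 0, 0, 0, -0.09, -1, 0, 0, 0, -0.09, -1, 0, 0, 0, -0.09, -1, 0, 0, 0, 0])

```text
clock: 3.65
position: [0.5746, 0.1253, 0.4043]
orientation: [0.166, 0.986, -0.0, -0.0]
contact_force: [-0.9, -0.4, 0.3]
opening: 0.0001
```

```bash
python3 - <<'E'
from h import *
s=ctrl.sense(); print(s['clock'],s['position'],s['qpos'],s['contact_force'],s['opening'])
t=R.from_quat(s['orientation']).as_matrix();print(t.round(3),np.degrees(np.arctan2(t[1,0],t[0,0])))
cap('wrist','w1'); z=np.load('w1.npz');print(z['K'],z['T'])
E
```

```text
3.65 [0.57455834 0.12528371 0.40433536] [ 1.63144737e-01  3.94332879e-01  1.74251557e+00 -4.70358284e-06
  1.00548496e+00 -1.07498574e+00] [-0.91495691 -0.36785133  0.34772929] 0.00014999035144096554
[[-0.945  0.327 -0.001]
 [ 0.327  0.945 -0.   ]
 [ 0.001 -0.    -1.   ]] 160.93978867683163
[[325.1922621    0.         281.01055944]
 [  0.         325.1922621  207.78907362]
 [  0.           0.           1.        ]] [[ 3.25969928e-01  9.06526051e-01  2.68242659e-01  5.05564889e-01]
 [ 9.45379948e-01 -3.12392841e-01 -9.30992326e-02  1.50665863e-01]
 [-5.99793572e-04  2.83938781e-01 -9.58842223e-01  3.74216718e-01]
 [ 0.00000000e+00  0.00000000e+00  0.00000000e+00  1.00000000e+00]]
```

View pics/w1.png

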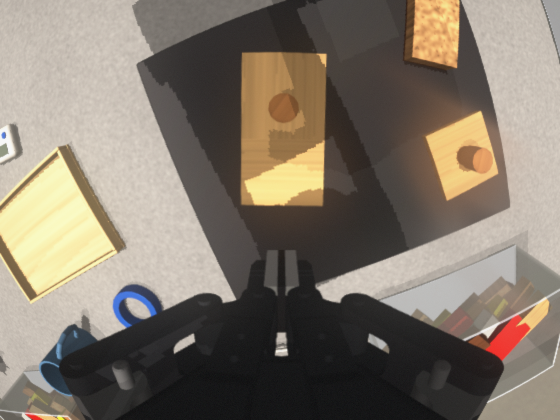

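The wrist view shows the lid running straight up the image, from (241,53) to (323,206), with its knob at (284,108). The tool is lined up with it. I'll refine the pose from this frame.

```bash
python3 - <<'E'
from h import *
z=np.load('w1.npz');K=z['K'];d=z['d'];p=z['p'].astype(int)
v,u=np.mgrid[:420,:560];x=(u-K[0,2])/K[0,0];y=(v-K[1,2])/K[1,1];r=np.hypot(x,y)+1e-9
k=np.tan(r)/r*d; w=np.stack([x*k,y*k,d],-1)@z['T'][:3,:3].T+z['T'][:3,3]
sl=(slice(40,225),slice(225,345)); q=w[sl].reshape(-1,3); ok=(d[sl].ravel()>0)
print('plate',np.median(q[ok&(q[:,2]<.055),2]))
kn=q[ok&(q[:,2]>.09)&(q[:,2]<.11)]; print('knob',len(kn),(kn.max(0)+kn.min(0))/2,np.ptp(kn,axis=0))
lid=q[ok&(q[:,2]>.0555)&(q[:,2]<.078)]
rr=cv2.minAreaRect(lid[:,:2].astype(np.float32)*1000); print(rr)
b=cv2.boxPoints(rr)/1000;e=[b[1]-b[0],b[2]-b[1]];ax=max(e,key=np.linalg.norm);ax/=np.linalg.norm(ax)
if ax[0]<0:ax=-ax
print('yaw',np.degrees(np.arctan2(ax[1],ax[0])))
kc=((kn.max(0)+kn.min(0))/2)[:2]
print('knob t',(kc-np.array(rr[0])/1000)@ax)
P=kc+.075*ax;print('press',P)
s=ctrl.sense();t=R.from_quat(s['orientation']).as_matrix()
print('to press, tool m',t.T@(np.r_[P,.4]-s['position']),'to knob',t.T@(np.r_[kc,.239]-s['position']))
E
```

```text
plate 0.05060026960541797
knob 696 [0.50058236 0.15405402 0.09772849] [0.02473748 0.02503288 0.00510353]
((518.3988647460938, 147.6655731201172), (80.60346984863281, 148.44256591796875), 70.29805755615234)
yaw -19.701935
knob t -0.018927228412229827
press [0.57119181 0.12876949]
to press, tool m [0.00433305 0.00215655 0.00439151] to knob [0.07923525 0.00261239 0.16543639]
```

Call:
jog_arm(series=[-1, 0.0145, 0.0075, 0.08, 0.007, -1, 0, 0, 0.12, 0, -1, 0, 0, 0.12, 0, -1, 0, 0, 0.1, 0, -1, 0, 0, 0.06, 0, -1, 0, 0, 0, 0])

```text
clock: 4.3
position: [0.5703, 0.1287, 0.2582]
orientation: [0.174, 0.985, -0.001, -0.002]
contact_force: [-0.1, -0.1, 0.4]
opening: 0.0001
```

Call:
jog_arm(series=[-1, 0, 0, 0.02, 0, -1, 0, 0, 0.02, 0, -1, 0, 0, 0.01, 0, -1, 0, 0, 0.01, 0, -1, 0, 0, 0, 0])

```text
clock: 4.8
position: [0.5713, 0.1289, 0.2427]
orientation: [0.172, 0.985, 0.0, 0.0]
contact_force: [-0.2, -0.1, 0.4]
opening: 0.0002
```

Call:
jog_arm(series=[-1, 0, 0, 0.007, 0, -1, 0, 0, 0.007, 0, -1, 0, 0, 0.007, 0, -1, 0, 0, 0, 0, -1, 0, 0, 0, 0])

```text
clock: 5.3
position: [0.5713, 0.1288, 0.2363]
orientation: [0.172, 0.985, -0.0, -0.0]
contact_force: [-0.9, -0.2, 0.4]
opening: -0.0001
```

```bash
python3 - <<'E'
from h import *
cap('wrist','w2')
E
```

```text
(no output)
```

View pics/w2.png

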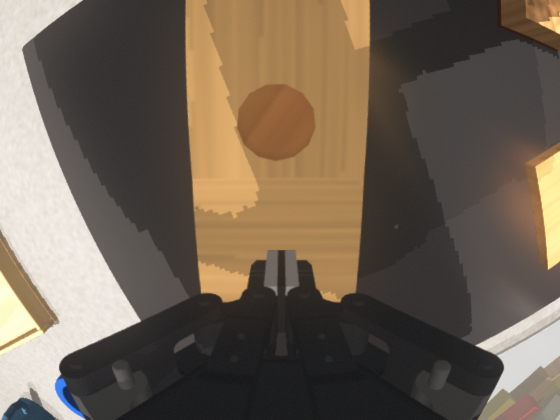

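The closed fingertips, at about (282,255), are over the sloping part and on the lid's midline. I'll keep going down until a real force shows.

Call:
jog_arm(series=[-1, 0, 0, 0.005, 0, -1, 0, 0, 0.005, 0, -1, 0, 0, 0, 0])

```text
clock: 5.65
position: [0.5714, 0.1289, 0.2335]
orientation: [0.172, 0.985, 0.0, 0.0]
contact_force: [0.5, 0.1, 3.2]
opening: -0.0001
```

Call:
jog_arm(series=[-1, 0, 0, 0.003, 0, -1, 0, 0, 0, 0])

```text
clock: 5.85
position: [0.5714, 0.1289, 0.2334]
orientation: [0.172, 0.985, 0.0, 0.0]
contact_force: [-4.8, -0.8, 19.3]
opening: 0.0
```

Call:
jog_arm(series=[-1, 0, 0, -0.001, 0, -1, 0, 0, 0, 0, -1, 0, 0, 0, 0, -1, 0, 0, 0, 0, -1, 0, 0, 0, 0, -1, 0, 0, 0, 0, -1, 0, 0, 0, 0, -1, 0, 0, 0, 0, -1, 0, 0, 0, 0, -1, 0, 0, 0, 0])

```text
clock: 6.85
position: [0.5714, 0.1289, 0.2334]
orientation: [0.172, 0.985, 0.0, 0.0]
contact_force: [-2.5, -0.2, 14.1]
opening: -0.0001
```

```bash
cat > wl.py <<'E'
from h import *
def wc(f):
    z=np.load(f+'.npz');K=z['K'];d=z['d']
    v,u=np.mgrid[:420,:560];x=(u-K[0,2])/K[0,0];y=(v-K[1,2])/K[1,1];r=np.hypot(x,y)+1e-9
    k=np.tan(r)/r*d; w=np.stack([x*k,y*k,d],-1)@z['T'][:3,:3].T+z['T'][:3,3]; w[d==0]=np.nan; return z['p'],w
E
python3 - <<'E'
from wl import *
cap('wrist','w3')
for f in('w2','w3'):
    p,w=wc(f)
    q=w.reshape(-1,3); kc=np.array([.5006,.1541]);ax=np.array([.9415,-.337])
    t=(q[:,:2]-kc)@ax-.03; s=(q[:,:2]-kc)@[.337,.9415]
    for lo in(-.08,-.06,-.03,-.01,.01):
        m=(abs(t-lo-.005)<.005)&(abs(s)<.03)&(q[:,2]<.12); 
        print(f,lo,np.nanmedian(q[m,2]),m.sum())
E
```

```text
w2 -0.08 0.06697753759251532 2908
w2 -0.06 0.06531475359582106 3130
w2 -0.03 0.1000468076485666 3605
w2 -0.01 0.061083382781359594 2672
w2 0.01 0.061420316751455956 2661
w3 -0.08 0.07111972982997294 2391
w3 -0.06 0.06854244201356896 3443
w3 -0.03 0.10175176346202863 3908
w3 -0.01 0.06137295524244399 2361
w3 0.01 0.06058933996601132 2667
```

The lid has rocked: the flat end is up about 11 mm, roughly 8°. I held it for more than a second at 14 N. Next I lift off, open the fingers and shift over the knob.

Call:
jog_arm(series=[-1, 0, 0, -0.015, 0, -1, 0, 0, -0.02, 0, 1, 0, 0, -0.06, 0, 1, 0, 0, -0.1, 0, 1, 0, 0, -0.1, 0, 1, 0.05, 0, 0, 0, 1, 0.1, 0, 0, 0, 1, 0.1, 0, 0, 0, 1, 0, 0, 0, 0, 1, 0, 0, 0, 0])

```text
clock: 7.9
position: [0.5003, 0.1546, 0.3214]
orientation: [0.172, 0.985, -0.0, 0.0]
contact_force: [0.6, 0.1, 0.1]
opening: 0.0858
```

```bash
python3 - <<'E'
from wl import *
s=ctrl.sense(); print(s['clock'],s['position'],s['contact_force'],s['opening'])
cap('wrist','w4'); p,w=wc('w4'); q=w.reshape(-1,3)
kn=q[(q[:,2]>.09)&(q[:,2]<.104)&(np.hypot(q[:,0]-.5,q[:,1]-.154)<.03)]
c=(kn.max(0)+kn.min(0))/2; print(c,np.ptp(kn,axis=0))
t=R.from_quat(s['orientation']).as_matrix(); print(t.T@(np.r_[c[:2],.239]-s['position']))
E
```

```text
7.9 [0.50031179 0.15461722 0.3213606 ] [0.62202726 0.05744244 0.09898568] 0.08582232491915057
[0.5005776  0.15416345 0.09515665] [0.02590279 0.0250049  0.01006576]
[-0.00039708 -0.000338    0.08236063]
```

View pics/w4.png

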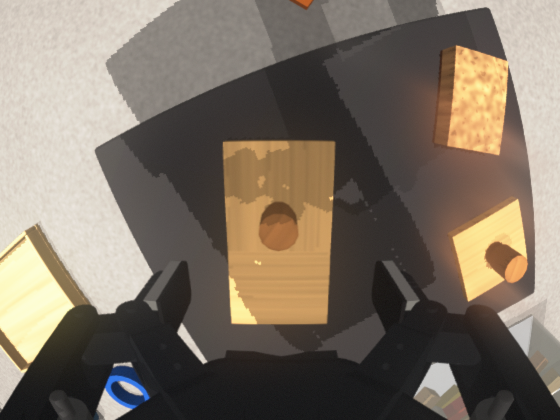

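The knob at (279,228) is centred between the open fingers. I'll go down and grip.

Call:
jog_arm(series=[1, 0, 0, 0.06, 0, 1, 0, 0, 0.08, 0, 1, 0, 0, 0.08, 0, 1, 0, 0, 0.05, 0, 1, 0, 0, 0, 0, -1, 0, 0, 0, 0, -1, 0, 0, 0, 0, -1, 0, 0, 0, 0, -1, 0, 0, 0, 0, -1, 0, 0, 0, 0, -1, 0, 0, 0, 0, -1, 0, 0, 0, 0, -1, 0, 0, 0, 0], grip_force=50)

```text
clock: 9.25
position: [0.501, 0.1544, 0.2411]
orientation: [0.172, 0.985, 0.0, 0.001]
contact_force: [-0.9, 0.5, 10.1]
opening: 0.0245
```

Call:
jog_arm(series=[-1, 0, 0, -0.02, 0, -1, 0, 0, -0.06, 0, -1, 0, 0, -0.1, 0, -1, 0, 0, -0.1, 0, -1, 0, 0, -0.06, 0, -1, 0, 0, 0, 0])

```text
clock: 9.85
position: [0.5014, 0.1545, 0.3451]
orientation: [0.172, 0.985, 0.001, 0.002]
contact_force: [0.6, 0.0, -2.2]
opening: 0.025
```

```bash
python3 - <<'E'
from wl import *
s=ctrl.sense(); print(s['clock'],s['position'],s['qpos'],s['opening'])
t=R.from_quat(s['orientation']).as_matrix(); print(t.round(3))
a=np.degrees(np.arctan2(t[1,0],t[0,0])); print(a)
ax=np.array([np.cos(np.radians(-81.8)),np.sin(np.radians(-81.8))])
tgt=np.array([.5313,-.2293])-.0195*ax
print('tgt knob',tgt,'tool delta',t.T@np.r_[tgt-s['position'][:2],0],'turn units',-(98.2-a)/90*1)
cap('wrist','w5')
E
```

```text
9.85 [0.50144403 0.15454514 0.34508101] [ 2.41171450e-01  3.79814364e-01  1.94611453e+00  5.12147492e-05
  8.11103875e-01 -9.83239429e-01] 0.024951209506536016
[[-0.941  0.34   0.004]
 [ 0.34   0.941  0.001]
 [-0.004  0.003 -1.   ]]
160.15128302147176
tgt knob [ 0.52851874 -0.20999936] tool delta [-1.49241837e-01 -3.33695255e-01 -2.90519369e-04] turn units 0.688347589127464
```

View pics/w5.png

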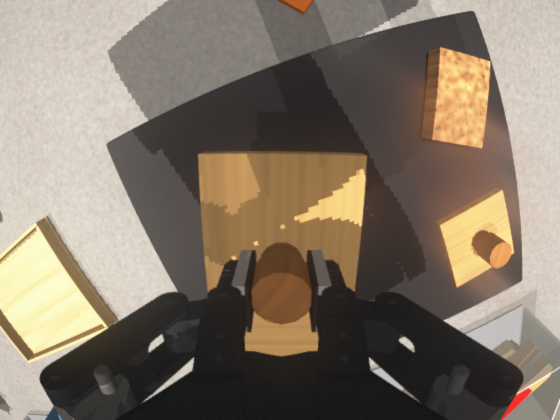

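The lid is held level by its knob, at (282,290), and clear of the plate. I'll carry it over the tray and turn it.

Call:
jog_arm(series=[-1, -0.02, -0.05, 0, 0, -1, -0.0416, -0.092, 0, 0, -1, -0.0416, -0.092, 0, 0, -1, -0.0416, -0.092, 0, 0, -1, -0.0416, -0.092, 0, 0, -1, -0.0416, -0.092, 0, 0, -1, -0.0416, -0.092, 0, 0, -1, -0.0416, -0.092, 0, 0, -1, -0.0416, -0.092, 0, 0, -1, -0.0416, -0.092, 0, 0, -1, -0.0416, -0.092, 0, 0, -1, -0.0416, -0.092, 0, 0, -1, -0.02, -0.05, 0, 0, -1, 0, 0, 0, 0])

```text
clock: 11.3
position: [0.5276, -0.2117, 0.3413]
orientation: [0.173, 0.985, 0.0, -0.001]
contact_force: [0.4, 1.0, -1.1]
opening: 0.0245
```

Call:
jog_arm(series=[-1, 0, 0, 0, 0.04, -1, 0, 0, 0, 0.072, -1, 0, 0, 0, 0.072, -1, 0, 0, 0, 0.072, -1, 0, 0, 0, 0.072, -1, 0, 0, 0, 0.072, -1, 0, 0, 0, 0.072, -1, 0, 0, 0, 0.072, -1, 0, 0, 0, 0.072, -1, 0, 0, 0, 0.072, -1, 0, 0, 0, 0, -1, 0, 0, 0, 0])

```text
clock: 12.5
position: [0.5278, -0.2093, 0.3419]
orientation: [0.653, 0.757, -0.0, -0.0]
contact_force: [0.2, 0.8, -1.0]
opening: 0.0241
```

```bash
python3 - <<'E'
from wl import *
s=ctrl.sense(); print(s['clock'],s['position'],s['opening'])
t=R.from_quat(s['orientation']).as_matrix(); print(t.round(3),np.degrees(np.arctan2(t[1,0],t[0,0])))
print(t.T@np.r_[.5285-s['position'][0],-.21-s['position'][1],0])
cap('wrist','w6'); cap('side','s6')
a=cv2.imread('pics/w6.png');b=cv2.imread('pics/s6.png');cv2.imwrite('pics/c6.png',cv2.resize(np.hstack([a,b]),(800,300)))
E
```

```text
12.5 [ 0.52775748 -0.20933296  0.34191446] 0.024149559884003524
[[-0.147  0.989 -0.001]
 [ 0.989  0.147  0.   ]
 [ 0.001 -0.001 -1.   ]] 98.46197284675148
[-7.69041633e-04  6.36282836e-04 -8.69759616e-07]
```

View pics/c6.png

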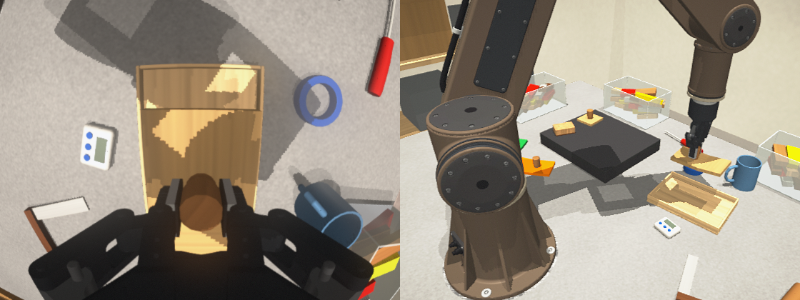

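The wrist view shows the lid lined up inside the tray's outline, and the mug stands clear to the side. I'll lower it.

Call:
jog_arm(series=[-1, 0, 0, 0.04, 0, -1, 0, 0, 0.08, 0, -1, 0, 0, 0.08, 0, -1, 0, 0, 0.08, 0, -1, 0, 0, 0.08, 0, -1, 0, 0, 0.06, 0, -1, 0, 0, 0.03, 0, -1, 0, 0, 0.01, 0, -1, 0, 0, 0, 0])

```text
clock: 13.5
position: [0.5279, -0.2101, 0.2042]
orientation: [0.654, 0.756, -0.0, -0.0]
contact_force: [-1.5, 0.4, -0.9]
opening: 0.0241
```

Call:
jog_arm(series=[-1, 0, 0, 0.007, 0, -1, 0, 0, 0.005, 0, -1, 0, 0, 0, 0])

```text
clock: 13.8
position: [0.528, -0.2102, 0.2011]
orientation: [0.655, 0.756, 0.0, 0.0]
contact_force: [-0.0, -0.1, -1.1]
opening: 0.0245
```

Call:
jog_arm(series=[-1, 0, 0, 0.005, 0, -1, 0, 0, 0.003, 0, -1, 0, 0, 0, 0])

```text
clock: 14.1
position: [0.5279, -0.2101, 0.1983]
orientation: [0.655, 0.756, -0.0, -0.0]
contact_force: [-0.3, 0.0, -1.4]
opening: 0.0246
```

Call:
jog_arm(series=[-1, 0, 0, 0.003, 0, -1, 0, 0, 0.003, 0, -1, 0, 0, 0, 0])

```text
clock: 14.4
position: [0.5279, -0.2101, 0.1964]
orientation: [0.655, 0.756, -0.0, -0.0]
contact_force: [-0.3, 0.1, -0.8]
opening: 0.0242
```

Call:
jog_arm(series=[-1, 0, 0, 0.003, 0, -1, 0, 0, 0, 0])

```text
clock: 14.6
position: [0.5279, -0.2101, 0.1961]
orientation: [0.655, 0.756, 0.0, 0.0]
contact_force: [-2.8, 1.3, 12.0]
opening: 0.0247
```

Call:
jog_arm(series=[-1, 0, 0, 0.003, 0, -1, 0, 0, 0, 0])

```text
clock: 14.8
position: [0.5278, -0.2101, 0.196]
orientation: [0.655, 0.756, 0.0, 0.0]
contact_force: [-7.3, 4.0, 29.1]
opening: 0.0243
```

The lid is on the floor. I'll ease off, open and retreat straight up.

Call:
jog_arm(series=[-1, 0, 0, -0.004, 0, -1, 0, 0, 0, 0, -0.1, 0, 0, 0, 0, 0.2, 0, 0, 0, 0, 0.5, 0, 0, 0, 0, 0.5, 0, 0, 0, 0, 0.5, 0, 0, 0, 0, 0.5, 0, 0, -0.03, 0, 0.5, 0, 0, -0.08, 0, 0.5, 0, 0, -0.1, 0, 0.5, 0, 0, -0.1, 0, 0.5, 0, 0, -0.1, 0, 0.5, 0, 0, -0.1, 0, 0.5, 0, 0, 0, 0, 0.5, 0, 0, 0, 0])

```text
clock: 16.3
position: [0.5279, -0.2101, 0.35]
orientation: [0.655, 0.756, 0.0, 0.001]
contact_force: [0.3, 0.1, -1.0]
opening: 0.064
```

```bash
python3 - <<'E'
from wl import *
s=ctrl.sense(); print(s['clock'],s['position'],s['contact_force'],s['opening'])
cap('wrist','w7'); p,w=wc('w7'); q=w.reshape(-1,3)
n=np.hypot(q[:,0]-.528,q[:,1]+.21)<.03
kn=q[n&(q[:,2]>.045)&(q[:,2]<.065)]
print('knob',(kn.max(0)+kn.min(0))/2,np.ptp(kn,axis=0))
for tt in(-.08,-.06,-.01,.01,.04,.055):
    c=np.array([.528,-.21])+(tt+.03)*np.array([.143,-.99]); m=np.hypot(*(q[:,:2]-c).T)<.008; print(tt,np.nanmedian(q[m,2]))
E
```

```text
16.3 [ 0.52791856 -0.21012889  0.34996543] [ 0.32848096  0.06497406 -0.96682371] 0.06403061978940784
knob [ 0.52785357 -0.20864876  0.05060592] [0.02492201 0.02553471 0.01102162]
-0.08 0.015399254345438873
-0.06 0.015613187668606587
-0.01 0.015725576289167764
0.01 0.01717351128793365
0.04 0.02159259132559277
0.055 0.023502139042538728
```

View pics/w7.png

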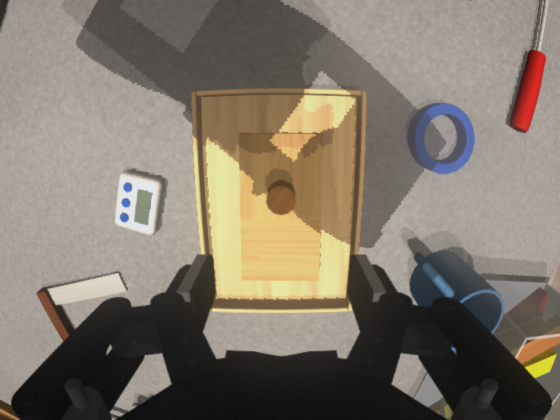

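The lid, from (240,132) to (322,280), lies flat and centred on the tray floor. Its flat top is at z = 15.5 mm, which is 5 mm of floor plus 10 mm of lid. The gripper is clear.

```bash
python3 -c "
from station import ctrl
print(ctrl.finish_job())"
```

```text
the job is handed in; nothing more can be done
None
```

The warp check is done, and the long lid now lies knob up in the tray. I handed the job in at about 16.4 s of the 43 s allowed; it reports no verdict.

- **Warp check:** I pressed the raised end down about 45 mm past the bend and held it for just over a second, at 14–19 N. The camera depth showed the flat end up about 11 mm, which is roughly 8° of tilt, so the lid had rocked over.
- **Placing:** I lifted the lid by its knob and lowered it until it touched the tray floor; the force rose to 29 N at contact. I then eased off, opened the fingers and backed straight up.
- **Last check:** The lid's flat part had its top at z ≈ 15.5 mm, so it is flat on the floor. Its bend's middle is about 10 mm from the tray's centre, and the gripper was clear of everything.
- **Not re-measured:** I never approached or touched the square lid, but I did not measure its position again at the end. No check failed or disagreed.

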